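Mount the toroidal transformer of a bench power supply

TASK

Mount the toroidal transformer on the upright bolt in the open power-supply chassis, ready for its nut: over the bolt put first the large rubber pad, then the transformer with its solder tags turned towards the chassis's circuit board, then the small rubber pad, and last the dished steel plate, its dish seated down in the small pad's hole. Centre each part on the bolt and lay it flat on the one below; lower the transformer gently, never drop it. Leave the capacitor and the ferrite ring that lie among the parts standing where they are.

Things in the scene. Friction and masses are not known exactly. Their poses are not given: they have to be found in the camera images.
- stud (a point): The fixed upright M6 steel bolt in the chassis, 6 mm in diameter; this point is on its axis at the chassis floor, 11 mm above the table. The bolt rises 50 mm above this point, the last 5 mm tapered to a blunt point. Axes as the chassis's: z up, y towards the green circuit board, x from the front panel (knobs) to the finned rear panel.
- chassis: Fixed open aluminium tray 200 mm (x) by 240 mm (y), left or right of the kit; origin under its centre, x to its finned rear panel, y to its board. Front and rear panels, 74 mm high, stand 100 mm from the bolt along x; the side lip (12 mm over the floor) is 75 mm from the bolt on -y; the board begins 80 mm from it on +y, its parts up to 40 mm over the floor.
- pad_large_mid (a point): Large black rubber pad, a firm flat ring 68 mm outside, 28 mm hole, 5 mm thick, lying flat on the blue-grey anti-static mat (mat top 3 mm above the table); the point is its centre, half-way up (2.5 mm above its underside); z up.
- toroid_mid (a point): Toroidal transformer, a copper-wound ring 62 mm outside, 28 mm hole, 26 mm tall, up to 0.42 kg, flat on the mat; the point is its centre, half-way up (13 mm over its underside); z up, y to its solder tags: a black strip 22 mm wide (x), out 6.5 mm from the rim (tags 11.5 mm), 3 to 21 mm over the underside, tag tips to 27 mm. Grip it across x, clear of the tags.
- toroid_tags (a point): The middle of the transformer's solder-tag strip, 35.5 mm from the transformer's centre along its y, 13 mm above its underside.
- pad_small_mid (a point): Small black rubber pad, a firm flat ring 48 mm outside, 26 mm hole, 5 mm thick, lying flat on the mat; the point is its centre, half-way up (2.5 mm above its underside); z up.
- plate_mid (a point): Dished steel plate, 8 mm high, 0.06 to 0.08 kg: a round flange 58 mm outside, 4 to 8 mm over its underside, and a central dish below it, 4 mm deep, 20 mm outside under the flange, 17 mm at its bottom, with a 10 mm hole. Lies dish down on the mat; the point is its centre, half-way up (4 mm over the underside); z up. Seated, the flange rests on the small pad, the dish in the pad's hole.
- capacitor_mid (a point): Bystander: blue can capacitor standing among the parts, 30 mm in diameter, 40 mm tall; the point is its centre, half-way up; z up.
- core_mid (a point): Bystander: bare grey ferrite ring lying among the parts, 36 mm outside, 20 mm hole, 14 mm tall; the point is its centre, half-way up; z up.
Mind the look-alikes: they are no part of the job. What is shaped like the part that bears pad_small_mid but orange is not meant. What is shaped like the part that bears toroid_mid but yellow is not meant.

How it is judged:
On the way, in this order (a step that is already met when the one before it is completed fails the run):
1. the large rubber pad lies flat on the chassis floor around the bolt, let go (horizontal distance between pad_large_mid and stud below 0.008 m and z of pad_large_mid in the frame of stud between 0.0005 and 0.0045 m and angle between pad_large_mid's own z axis and vertical below 0.06 rad and contact force between the fingers and pad_large below 0.1 N), for 0.2 s.
2. the transformer lies flat on the large pad around the bolt, tags towards the circuit board, let go (horizontal distance between each of pad_large_mid, toroid_mid and stud below 0.008 m and z of pad_large_mid in the frame of stud between 0.0005 and 0.0045 m and angle between each of pad_large_mid, toroid_mid's own z axis and vertical below 0.06 rad and z of toroid_mid in the frame of stud between 0.016 and 0.02 m and y of toroid_tags in the frame of stud above 0 m and angle between the y axis of toroid_mid and the y axis of stud, either way round below 0.7 rad and contact force between the fingers and toroid below 0.1 N), for 0.2 s.
3. the small rubber pad lies flat on the transformer around the bolt, let go (horizontal distance between each of pad_large_mid, toroid_mid, pad_small_mid and stud below 0.008 m and z of pad_large_mid in the frame of stud between 0.0005 and 0.0045 m and angle between each of pad_large_mid, toroid_mid, pad_small_mid's own z axis and vertical below 0.06 rad and z of toroid_mid in the frame of stud between 0.016 and 0.02 m and y of toroid_tags in the frame of stud above 0 m and angle between the y axis of toroid_mid and the y axis of stud, either way round below 0.7 rad and z of pad_small_mid in the frame of stud between 0.0315 and 0.0355 m and contact force between the fingers and pad_small below 0.1 N), for 0.2 s.
4. the dished plate is over the bolt, its dish seated in the small pad, let go (horizontal distance between each of pad_large_mid, toroid_mid, pad_small_mid and stud below 0.008 m and z of pad_large_mid in the frame of stud between 0.0005 and 0.0045 m and angle between each of pad_large_mid, toroid_mid, pad_small_mid, plate_mid's own z axis and vertical below 0.06 rad and z of toroid_mid in the frame of stud between 0.016 and 0.02 m and y of toroid_tags in the frame of stud above 0 m and angle between the y axis of toroid_mid and the y axis of stud, either way round below 0.7 rad and z of pad_small_mid in the frame of stud between 0.0315 and 0.0355 m and horizontal distance between plate_mid and stud below 0.005 m and z of plate_mid in the frame of stud between 0.034 and 0.038 m and contact force between the fingers and plate below 0.1 N), for 0.2 s.
At the end, for the whole second after the job is handed in: Around the bolt, from the chassis floor up: large pad, transformer, small pad, dished plate, released, at rest. Centred within 8 mm (plate 5 mm), each at its seated height within 2 mm and level within 0.06 rad; the tags point to the circuit board within about 40 degrees (horizontal distance between each of pad_large_mid, toroid_mid, pad_small_mid and stud below 0.008 m and z of pad_large_mid in the frame of stud between 0.0005 and 0.0045 m and angle between each of pad_large_mid, toroid_mid, pad_small_mid, plate_mid's own z axis and vertical below 0.06 rad and z of toroid_mid in the frame of stud between 0.016 and 0.02 m and y of toroid_tags in the frame of stud above 0 m and angle between the y axis of toroid_mid and the y axis of stud, either way round below 0.7 rad and z of pad_small_mid in the frame of stud between 0.0315 and 0.0355 m and horizontal distance between plate_mid and stud below 0.005 m and z of plate_mid in the frame of stud between 0.034 and 0.038 m and linear speed of each of pad_large, toroid, pad_small, plate below 0.02 m/s); the robot touches nothing.
It fails at once if the capacitor is shifted by more than 20 mm or knocked over (distance of capacitor_mid from where it was at the start of the episode above 0.02 m or angle between capacitor_mid's own z axis and vertical above 0.5 rad).
It fails at once if the ferrite ring is shifted by more than 20 mm (distance of core_mid from where it was at the start of the episode above 0.02 m).
It fails at once if the transformer is pressed with more than 60 N onto the large pad or the chassis (contact force between toroid and pad_large above 60 N or contact force between toroid and chassis above 60 N).
It fails at once if the transformer is dropped (falls freely by more than about 8 mm) (linear speed of toroid above 0.4 m/s and contact force between the fingers and toroid below 0.1 N).
It also fails if it takes over 125 s, if anything falls off the work surface, if the arm or the gripper's body presses on something with over 40 N, if the wrist force passes 120 N, or if a joint passes its speed limit or range.

ROBOT

A 6-joint arm with a two-finger parallel gripper is mounted at the origin on the work surface. World frame = base frame: x ahead of the robot, y to its left, z up, the work surface at z = 0. Lengths are in m, angles in rad, forces in N, time in s.
With the tool pointing down it reaches from about 0.3 to 0.775 m from the base axis. Payload 14.6 kg.
Tool frame: the origin (TCP) lies midway between the tips of the shut fingers; the grasp point (between the pads) lies 19 mm behind it (robot.grip_point_offset is the distance from the TCP to the grasp point, in m); z points along the fingers, y is the line along which they close (so a half turn about z gives the same grasp; the last joint's range is limited). The gripper opens to 94 mm and grips with 3 to 60 N. Pads are 16 mm wide; open, the fingers measure 119 mm over their backs; the gripper's body (75 mm by 177 mm) begins 78 mm behind the grasp point.
Start: joints at [1.099, 0.3, 1.521, -0, 1.321, -0.067], TCP at [0.217, 0.506, 0.205] pointing down, gripper open.
Joint ranges: [-3.03, 3.03], [-0.79, 2.21], [0.23, 2.52], [-1.04, 4.18], [0, 3.07], [-2.55, 2.55]. Speed limits (rad/s): [2.22, 2.22, 2.57, 3.14, 3.14, 3.14].

INTERFACE

Orientations are given as a rotation vector (axis times angle).
In Python, from plant import robot, viewer, workorder gives the robot as it stands.
- The arm moves only by the shell command python3 -m creep 'ROWS' [OPENING] [FORCE]. ROWS is JSON, a list of rows, each a list of 2 entries, a list of its own where there are three numbers: the shift along the tool's x, y, z in mm, then the turn about the tool's z in rad. A call has 1 to 20 rows; each row shifts and turns the commanded pose from where the row before left it, along the tool's axes as they then stand; what a row does not reach is not made up. A row lasts 1/10 s, in which the tool goes at most 50 mm and 8.59 degrees, less where a joint would pass 70% of its speed; a pose out of reach is approached as far as the arm can. A call is refused whole if a number of a shift passes 50 or a number of a turn 0.15, either way. A call with a gripper value outside its range is refused whole. OPENING is the finger opening in mm, from 0 to 94, set as the call begins (- or left out, the last holds). The fingers move at their own pace and stop on an object; FORCE is the grip in N (left out, the last holds). Time passes only in rows, so rows that do not move let the fingers close. It gives the time, the measured TCP pose, the force, the opening and the grip force at its end, in the units of the state.
- robot.get_state(): the state, without advancing time (a new reading comes with each control period).
- viewer.grab_frame(name): name is "scene" or "top" or "wrist"; returns (picture, depth): 480x640x3 uint8, blue, green, red; 480x640 float32, m along the optical axis (not along the pixel's ray), 0 where there is no reading.
- viewer.camera_model(name): a dict with "fov_y" (degrees; the focal length in pixels is half the picture's height over the tangent of half this angle, whatever the lens; pixels are square), "cx", "cy" (the principal point, pixels), "pose" (4x4, takes a point from camera to world coordinates). Camera axes: x right, y up, looking along -z (the intrinsics and any distortion apply to the point x, -y, -z); pixel columns grow to the right and rows downward; lengths in m; the calibration is good to about 2 mm. The wrist camera is an equidistant fisheye: a pixel r from the principal point sees the ray r / f radians off the axis. A picture is of the moment at which its call begins: read the wrist's pose just before it. camera_model takes no time and is no camera call; for the wrist camera it gives the pose at the moment of the call.
- workorder.hand_in(): hands the job in; it is judged then, once.
The state is a dict: "time": time; "qpos": joint angles; "dq": joint speeds; "effort": joint torques, N m; "ee_pos": TCP position; "orientation": TCP orientation; "force": force on the tool from outside, world axes, zero at the start; "torque": the same for the moment, N m; "opening": opening from 0.0 (shut) to 1.0 (fully open); "grip_force": force on a finger pad.
Only numpy, scipy, OpenCV 4.12 (cv2) and the standard library are available. Lean on these libraries where they do the work, as an engineer would, in place of code of your own. Each camera call takes 0.05 s, during which the arm holds its last target. There are 200 camera calls.

## Working session

There is one attempt and no reset: what is moved stays moved. The work goes in short steps, Python scripts to look and compute and a shell command to move; the robot and the scene stay as the last step left them, time stands still between calls to the robot, and variables do not carry over. Pictures are saved under pics/ and viewed, at most 14 in all, crops included, and the job is handed in when it is done.

```bash
ls; mkdir -p pics
python3 - <<'E'
from plant import robot, viewer
import cv2, numpy as np
for n in("scene","top"):
    p,d=viewer.grab_frame(n); cv2.imwrite(f"pics/{n}0.png",p); np.save(f"pics/{n}0.npy",d)
    m=viewer.camera_model(n); print(n,m, (d>0).mean())
print(viewer.camera_model("wrist")); s=robot.get_state(); print(s)
E
```

```text
pics
scene {'fov_y': 49.6452221391082, 'cx': 322.81720835142306, 'cy': 249.38886837772992, 'pose': array([[ 0.54246264, -0.59082912,  0.59720619,  1.16292355],
       [ 0.83985093,  0.39800811, -0.36910698, -0.36381123],
       [-0.01961376,  0.70179092,  0.71211291,  0.76775571],
       [ 0.        ,  0.        ,  0.        ,  1.        ]])} 0.9958984375
top {'fov_y': 45.11005864252053, 'cx': 314.68189870316394, 'cy': 231.57038142505803, 'pose': array([[ 0.00250978,  0.99559292, -0.09374668,  0.44167032],
       [-0.99938956,  0.00576389,  0.03445706,  0.03638412],
       [ 0.03484555,  0.09360297,  0.99499963,  1.0339019 ],
       [ 0.        ,  0.        ,  0.        ,  1.        ]])} 0.9959635416666667
{'fov_y': 65.70646984690485, 'cx': 323.3408261506177, 'cy': 239.6711871153328, 'pose': array([[ 0.39470531, -0.88005491, -0.26402855,  0.13824583],
       [ 0.91880712,  0.37771512,  0.11456339,  0.54001442],
       [-0.0010945 , -0.28781008,  0.95768688,  0.38339989],
       [ 0.        ,  0.        ,  0.        ,  1.        ]])}
{'time': 0.1, 'qpos': array([ 1.09938851e+00,  3.00428721e-01,  1.52152538e+00,  2.80585859e-05,
        1.32071177e+00, -6.65924991e-02]), 'dq': array([-4.12066702e-05, -2.21525945e-04, -7.86469273e-04,  5.31749297e-04,
       -1.01449245e-04, -1.53403116e-03]), 'effort': array([-1.30137363e-03, -5.32646263e+01, -3.53285658e+01,  7.08379224e-02,
        2.34434847e-02, -7.28675991e-05]), 'ee_pos': array([0.21649905, 0.50533385, 0.20493314]), 'orientation': array([-6.31497417e-01, -3.07715065e+00,  1.61366522e-03]), 'force': array([0.02467681, 0.8450806 , 0.91039557]), 'torque': array([0.00995771, 0.01430169, 0.01666528]), 'grip_force': 0.0, 'opening': 1.004723553265681}
```

View pics/top0.png

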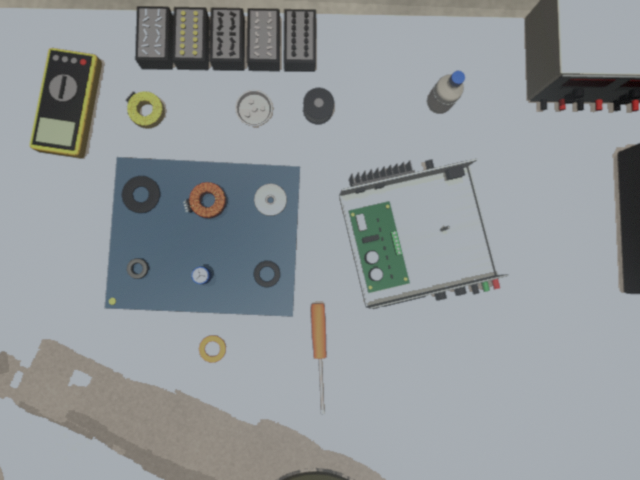

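View pics/scene0.png

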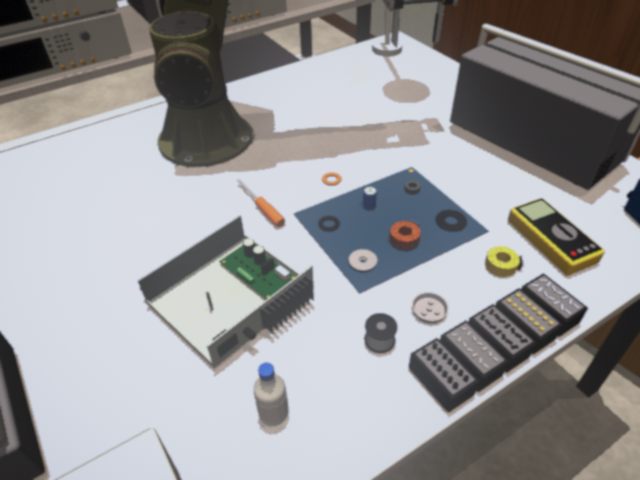

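The top view shows these candidates:
- **Large pad:** (141,195).
- **Small pad:** black ring at (267,274). The look-alike is the orange ring at (212,348), and the core is the grey ring at (138,268).
- **Transformer:** copper ring at (207,200), tags to the left. The look-alike is the yellow one at (146,109).
- **Plate:** (270,199). The look-alike is a white tray at (255,110).
- **Capacitor:** (201,275).
- **Bolt:** about (445,229), with the board to its left and the fins at the top.

```bash
cat > h.py <<'E'
import numpy as np, cv2
from scipy.spatial.transform import Rotation as R
from plant import robot, viewer
def ray(m,u,v,fish=False):
    f=240/np.tan(np.radians(m["fov_y"]/2)); a=np.array([u-m["cx"],v-m["cy"]])
    if fish:
        r=np.hypot(*a); t=r/f; k=np.sin(t)/max(r,1e-9); d=np.array([a[0]*k,-a[1]*k,-np.cos(t)])
    else: d=np.array([a[0]/f,-a[1]/f,-1.])
    P=np.array(m["pose"]); d=P[:3,:3]@d; return P[:3,3],d/np.linalg.norm(d)
def plane(m,u,v,z,fish=False):
    o,d=ray(m,u,v,fish); return o+d*(z-o[2])/d[2]
def tri(rays):
    A=np.zeros((3,3));b=np.zeros(3)
    for o,d in rays:
        M=np.eye(3)-np.outer(d,d);A+=M;b+=M@o
    p=np.linalg.solve(A,b); return p,max(np.linalg.norm((np.eye(3)-np.outer(d,d))@(p-o)) for o,d in rays)
def proj(m,p,fish=False):
    P=np.array(m["pose"]); c=P[:3,:3].T@(np.array(p)-P[:3,3]); x,y,z=c[0],-c[1],-c[2]
    f=240/np.tan(np.radians(m["fov_y"]/2)); r=np.hypot(x,y)
    k=f*np.arctan2(r,z)/max(r,1e-9) if fish else f/z
    return np.array([m["cx"]+x*k,m["cy"]+y*k])
def tool(p,yaw=None):
    """shift (mm, tool axes) from TCP to world p, and turn to bring tool y to heading yaw (mod pi)"""
    s=robot.get_state(); r=R.from_rotvec(s["orientation"]); sh=r.inv().apply(np.array(p)-s["ee_pos"])*1e3
    y=r.apply([0,1,0]); h=np.arctan2(y[1],y[0]); out="pos %s z-axis %s yhead %.3f shift %s"%(s["ee_pos"].round(4),r.apply([0,0,1]).round(3),h,sh.round(1))
    if yaw is not None:
        t=-((yaw-h+np.pi/2)%np.pi-np.pi/2); out+=" turn %.3f q6 %.2f"%(t,s["qpos"][5])
    print(out)
def wrist(name):
    m=viewer.camera_model("wrist"); p,d=viewer.grab_frame("wrist"); cv2.imwrite(f"pics/{name}.png",p)
    np.savez(f"pics/{name}.npz",p=p,d=d,**m); return m,p,d
def load(name):
    z=np.load(f"pics/{name}.npz"); return {k:z[k] for k in("fov_y","cx","cy","pose")},z["p"],z["d"]
E
python3 - <<'E'
from h import *
T=viewer.camera_model("top");S=viewer.camera_model("scene")
for n,a,b in[("padL",(141,195),(451.5,220)),("tor",(207.5,200),(405,231)),("padS",(267,274),(329,223.5)),("plate",(270,200),(363,260)),("cap",(201,272),(370,190)),("core",(138,268),(412.5,187)),("studtop",(441,230),(208,293)),("studbase",(447,228),(212,310))]:
    p,e=tri([ray(T,*a),ray(S,*b)]); print(n,p.round(4),round(e,4))
t=cv2.imread("pics/top0.png");s=cv2.imread("pics/scene0.png")
a=cv2.resize(t[155:235,170:250],(400,400),interpolation=3);b=cv2.resize(t[140:310,335:505],(400,400),interpolation=3)
cv2.imwrite("pics/c1.png",np.hstack([a,b]))
E
```

```text
padL [0.603  0.3117 0.004 ] 0.0011
tor [0.5913 0.1898 0.0266] 0.0006
padS [0.4629 0.0857 0.0036] 0.0006
plate [0.595  0.0813 0.0066] 0.0003
cap [0.4645 0.194  0.0486] 0.0005
core [0.4725 0.311  0.0095] 0.0005
studtop [ 0.5373 -0.2199  0.0468] 0.0036
studbase [ 0.5472 -0.2312  0.0158] 0.0044
```

View pics/c1.png

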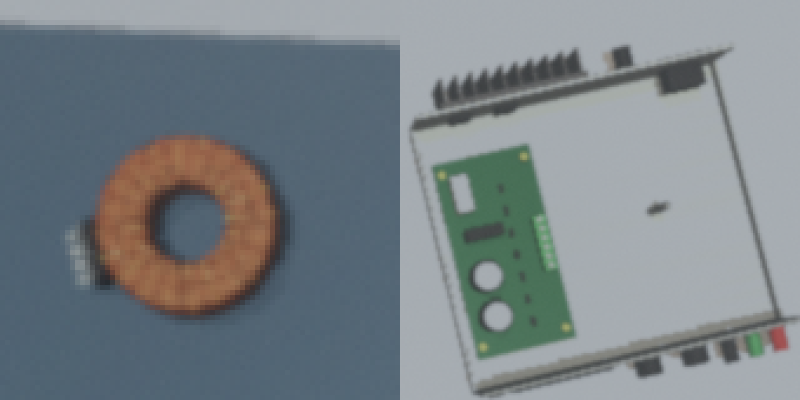

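The crop confirms the copper transformer, with its tags at the left (crop 93,255), and the bolt near top-picture pixel (443,228). I'll turn the tool so the fingers close along chassis x, then go above the large pad.

```bash
python3 -m creep '[[[0,0,0],0.14],[[0,0,0],0.14],[[0,0,0],0.14],[[0,0,0],0.14],[[0,0,0],0.14],[[0,0,0],0.14],[[0,0,0],0.1]]' 94 20; python3 -c "
from h import *
tool([.603,.312,.15],.21)"
```

```text
time: 0.8
ee_pos: [0.2165, 0.5054, 0.2051]
orientation: [1.964, 2.452, -0.001]
force: [-0.2, -0.5, 0.5]
opening: 1.001
grip_force: 0.0
pos [0.2165 0.5054 0.2051] z-axis [-0.    -0.001 -1.   ] yhead 0.220 shift [-273.2  334.9   55.1] turn 0.010 q6 0.88
```

```bash
python3 -m creep '[[[-27,33,5],0],[[-27,33,5],0],[[-27,33,5],0],[[-27,33,5],0],[[-27,33,5],0],[[-27,33,5],0],[[-27,33,5],0],[[-27,33,5],0],[[-27,33,5],0],[[-30,38,10],0],[[0,0,0],0],[[0,0,0],0]]' 94 20; python3 -c "
from h import *
m,p,d=wrist('w1')
tool([.603,.312,.15],.21)
for q in ([.603,.312,.005],):print(proj(m,q,True))"
```

```text
time: 2.0
ee_pos: [0.6044, 0.3139, 0.1492]
orientation: [-1.958, -2.456, 0.003]
force: [-1.0, -0.2, 0.3]
opening: 1.002
grip_force: 0.0
pos [0.6038 0.3147 0.1501] z-axis [-0.001 -0.    -1.   ] yhead 0.226 shift [-2.5 -1.4  0.1] turn 0.016 q6 0.20
[322.46226724 229.27172817]
```

View pics/w1.png

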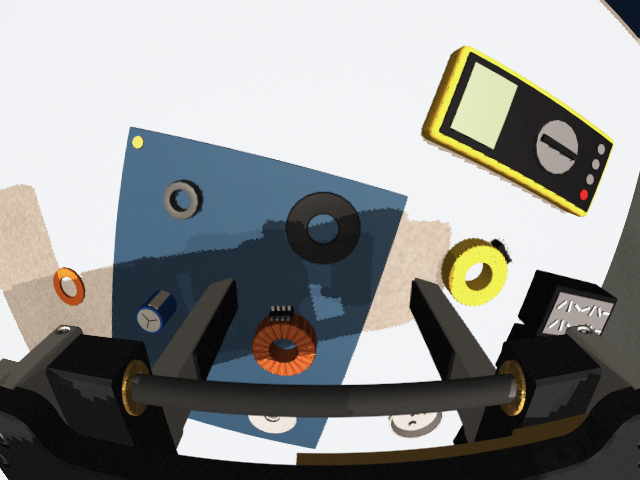

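The wrist view puts the large pad at (322,229), which is where the triangulated point projects. Descend and grip.

```bash
python3 -m creep '[[[-2.5,-1.5,20],0.016],[[0,0,25],0],[[0,0,25],0],[[0,0,25],0],[[0,0,25],0],[[0,0,15],0],[[0,0,7],0],[[0,0,3],0],[[0,0,0],0],[[0,0,0],0],[[0,0,0],0]]' 94 15; python3 -c "
from h import *
tool([.603,.312,.0045],.21)"
```

```text
time: 3.15
ee_pos: [0.6038, 0.3119, 0.0064]
orientation: [1.976, 2.442, 0.002]
force: [0.6, -0.0, -0.2]
opening: 1.003
grip_force: 0.0
pos [0.6038 0.3119 0.0064] z-axis [ 0.001  0.001 -1.   ] yhead 0.210 shift [ 0.2 -0.7  1.9] turn -0.000 q6 0.21
```

```bash
python3 -m creep '[[[0,-0.5,1.5],0],[[0,0,0],0]]' && python3 -m creep '[[[0,0,0],0],[[0,0,0],0],[[0,0,0],0],[[0,0,0],0],[[0,0,0],0],[[0,0,0],0],[[0,0,0],0],[[0,0,0],0]]' 40 10 && python3 -m creep '[[[0,0,-20],0],[[0,0,-30],0],[[0,0,-40],0],[[0,0,-40],0],[[0,0,-20],0],[[0,0,0],0],[[0,0,0],0]]'; python3 -c "
from h import *
tool([.545,-.225,.15],.21)"
```

```text
time: 3.35
ee_pos: [0.6028, 0.3116, 0.0039]
orientation: [-1.976, -2.442, 0.0]
force: [-0.5, -0.5, -0.3]
opening: 1.001
grip_force: 0.0
time: 4.15
ee_pos: [0.6029, 0.3117, 0.004]
orientation: [1.976, 2.442, 0.0]
force: [-0.5, -0.6, 0.4]
opening: 0.72
grip_force: 10.0
time: 4.85
ee_pos: [0.6026, 0.3115, 0.1529]
orientation: [-1.976, -2.442, 0.001]
force: [-0.2, 0.4, 0.1]
opening: 0.722
grip_force: 10.0
pos [0.6026 0.3115 0.1529] z-axis [-0.001 -0.    -1.   ] yhead 0.210 shift [-512.8 -168.2    3.2] turn 0.000 q6 0.21
```

```bash
python3 -m creep '[[[-40,-13,0],0],[[-40,-13,0],0],[[-40,-13,0],0],[[-40,-13,0],0],[[-40,-13,0],0],[[-40,-13,0],0],[[-40,-13,0],0],[[-40,-13,0],0],[[-40,-13,0],0],[[-40,-13,0],0],[[0,0,0],0],[[0,0,0],0],[[0,0,0],0]]' ; python3 -c "
from h import *
m,p,d=wrist('w2')"; python3 -m creep '[[[-35,-12,0],0],[[-35,-12,0],0],[[-43,-14,0],0],[[0,0,0],0],[[0,0,0],0],[[0,0,0],0]]'; python3 -c "
from h import *
m2,p2,d=load('w2')
m,p,d=wrist('w3')
tool([.545,-.225,.15],.21)
for M in (m2,m):
  for z in(.011,.061):print(proj(M,[.545,-.225,z],True))
a=proj(m2,[.545,-.225,.04],True).astype(int);b=proj(m,[.545,-.225,.04],True).astype(int)
out=[]
for P,c in((p2,a),(p,b)):
  x,y=c-66; x=max(0,min(x,508));y=max(0,min(y,348)); print('crop',x,y); out.append(cv2.resize(P[y:y+132,x:x+132],(396,396),interpolation=3))
cv2.imwrite('pics/c2.png',np.hstack(out))"
```

```text
time: 6.15
ee_pos: [0.5588, -0.1057, 0.1529]
orientation: [-1.974, -2.441, 0.001]
force: [-0.7, -0.4, -0.2]
opening: 0.72
grip_force: 10.0
time: 6.8
ee_pos: [0.5458, -0.2236, 0.1537]
orientation: [-1.974, -2.443, -0.0]
force: [-0.0, 0.9, -0.0]
opening: 0.715
grip_force: 10.0
pos [ 0.5459 -0.2236  0.1539] z-axis [-0.  0. -1.] yhead 0.212 shift [-1.2 -1.1  3.9] turn 0.002 q6 -0.66
[286.1522913  337.88888627]
[281.12038977 366.9265418 ]
[322.93319664 229.40255003]
[322.77223065 246.4703494 ]
crop 217 287
crop 256 172
```

View pics/c2.png

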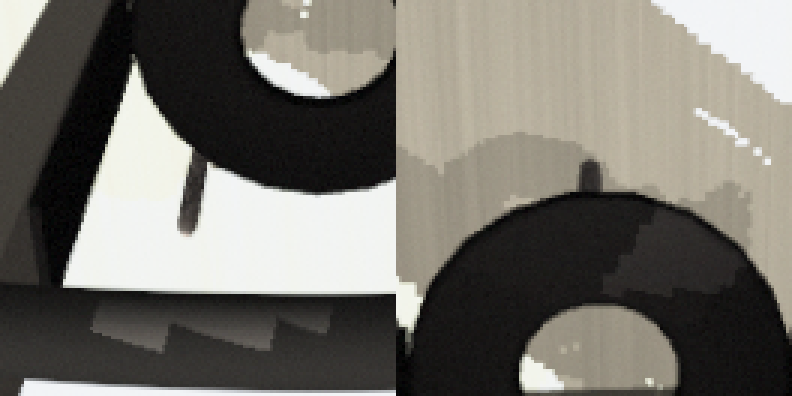

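View pics/w3.png

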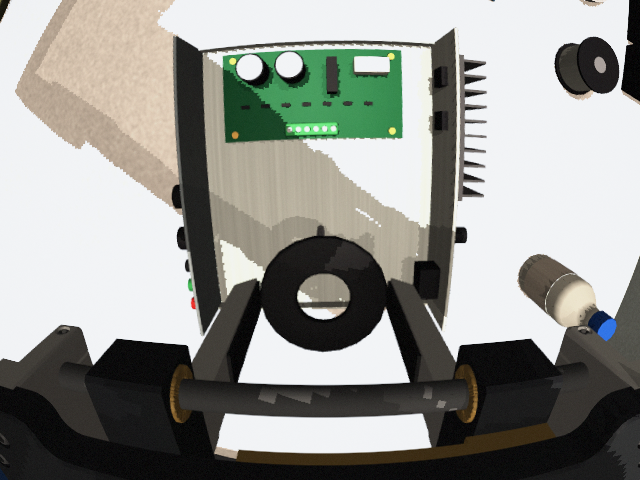

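w3 shows the bolt base at (320.7,226), half hidden by the held pad, with the board above. w2 shows the bolt tip at (279,364).

```bash
python3 -c "
from h import *
m2,_,_=load('w2');m,p,d=load('w3');T=viewer.camera_model('top');S=viewer.camera_model('scene')
print('base',plane(m,320.7,226,.011,True),'tip',plane(m2,279.3,364.5,.061,True))
print(tri([ray(m2,279.3,364.5,True),ray(T,448,226.8),ray(S,207.7,292.5)]),plane(T,448,226.8,.061),plane(T,440.4,230,.011))
print('base tri',tri([ray(m,320.7,226,True),ray(T,440.4,230),ray(S,212.5,310.5)]))
a=plane(m,402,138,.02,True);b=plane(m,225,142,.02,True);print('board edge heading',np.arctan2(*(a-b)[1::-1]), a,b)
print('pad',[plane(m,*q,.1575,True).round(4) for q in((323,295),(261,293),(386.5,293))], 'hole', plane(m,323.5,297,.1575,True))
"
```

```text
base [ 0.54239221 -0.2223377   0.011     ] tip [ 0.54299595 -0.22269671  0.061     ]
(array([ 0.54315292, -0.22539578,  0.05765721]), np.float64(0.0005166945796478748)) [ 0.54283375 -0.2250324   0.061     ] [ 0.54218032 -0.22460819  0.011     ]
base tri (array([ 0.54268338, -0.22507997,  0.00498299]), np.float64(0.0011568314575864638))
board edge heading 0.2286304597401403 [ 0.59286337 -0.13041408  0.02      ] [ 0.44692769 -0.16437319  0.02      ]
pad [array([ 0.5444, -0.2205,  0.1575]), array([ 0.5126, -0.2264,  0.1575]), array([ 0.5767, -0.2127,  0.1575])] hole [ 0.54493112 -0.22154418  0.1575    ]
```

```bash
python3 -c "
from h import *
tool([.543,-.225,.0135],.22)"; python3 -m creep '[[[-0.5,-3,0],-0.008],[[0,0,30],0],[[0,0,30],0],[[0,0,30],0],[[0,0,20],0],[[0,0,15],0],[[0,0,8],0],[[0,0,4],0],[[0,0,0],0],[[0,0,0],0],[[0,0,0],0]]'; python3 -c "
from h import *
tool([.543,-.225,.013],.22)"
```

```text
pos [ 0.5459 -0.2236  0.1539] z-axis [-0.  0. -1.] yhead 0.212 shift [ -0.8  -3.1 140.4] turn -0.008 q6 -0.66
time: 7.95
ee_pos: [0.5431, -0.2264, 0.0178]
orientation: [1.966, 2.449, 0.0]
force: [0.5, -1.0, -0.0]
opening: 0.722
grip_force: 10.0
pos [ 0.5431 -0.2264  0.0178] z-axis [ 0.001 -0.001 -1.   ] yhead 0.218 shift [1.4 0.2 4.8] turn -0.002 q6 -0.68
```

```bash
python3 -m creep '[[[1,0,3],0],[[0,0,1.5],0],[[0,0,0],0],[[0,0,0],0]]' && python3 -m creep '[[[0,0,0],0],[[0,0,0],0],[[0,0,0],0],[[0,0,0],0],[[0,0,0],0],[[0,0,0],0]]' 94 && python3 -m creep '[[[0,0,-20],0],[[0,0,-30],0],[[0,0,-40],0],[[0,0,-40],0],[[0,0,-20],0],[[0,0,0],0],[[0,0,0],0]]'; python3 -c "
from h import *
m,p,d=wrist('w4')
a=proj(m,[.543,-.225,.015],True).astype(int); print(a-66)
x,y=a-66
T,_=viewer.grab_frame('top')
cv2.imwrite('pics/c4.png',np.hstack([cv2.resize(p[y:y+132,x:x+132],(396,396),interpolation=3),cv2.resize(T[190:270,405:485],(400,400),interpolation=3)[:396]]))
tool([.591,.19,.15])"
```

```text
time: 8.35
ee_pos: [0.5425, -0.2252, 0.0124]
orientation: [-1.967, -2.45, 0.0]
force: [-0.6, 0.8, -0.3]
opening: 0.72
grip_force: 10.0
time: 8.95
ee_pos: [0.5425, -0.2252, 0.0125]
orientation: [1.967, 2.45, -0.0]
force: [-0.0, -0.8, 0.6]
opening: 1.002
grip_force: 0.0
time: 9.65
ee_pos: [0.5423, -0.2251, 0.1619]
orientation: [-1.966, -2.45, 0.0]
force: [0.3, -0.5, -0.2]
opening: 0.997
grip_force: 0.0
[258 160]
pos [ 0.5419 -0.225   0.1609] z-axis [-0.002  0.001 -1.   ] yhead 0.218 shift [394.5 137.7  11.2]
```

View pics/c4.png

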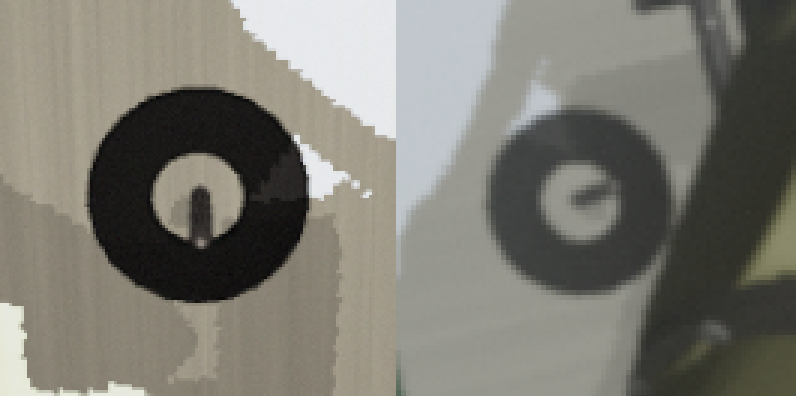

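The large pad is centred: pad centre (199,194), bolt base about (200,191), within 1 mm. Next, the transformer.

```bash
python3 -m creep '[[[39,13.8,1],0],[[39,13.8,1],0],[[39,13.8,1],0],[[39,13.8,1],0],[[39,13.8,1],0],[[39,13.8,1],0],[[39,13.8,1],0],[[39,13.8,1],0],[[39,13.8,1],0],[[43,13.8,1],0],[[0,0,0],0],[[0,0,0],0]]' 94; python3 -c "
from h import *
m,p,d=wrist('w5')
m4,_,_=load('w4');print('stud base',plane(m4,324.7,223.7,.011,True))
tool([.591,.19,.15])
a=proj(m,[.591,.19,.028],True).astype(int); print(a-66)
x,y=a-66
cv2.imwrite('pics/c5.png',cv2.resize(p[y:y+132,x:x+132],(528,528),interpolation=3))"
```

```text
time: 10.95
ee_pos: [0.5914, 0.1898, 0.1509]
orientation: [-1.964, -2.451, 0.003]
force: [-0.2, -1.1, 0.8]
opening: 1.003
grip_force: 0.0
stud base [ 0.54234802 -0.2230711   0.011     ]
pos [0.5916 0.1889 0.1513] z-axis [-0.002 -0.001 -1.   ] yhead 0.218 shift [ 1.2 -0.3  1.3]
[258 167]
```

View pics/c5.png

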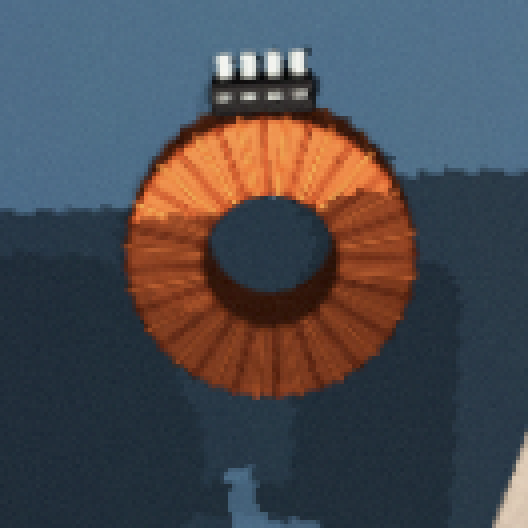

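The crop shows the transformer centre near (271,250) in the crop, which is pixel (325.7,229.5). Its tags are at the top (262,80), 0.05 rad off tool x, so the gripper yaw already suits.

```bash
python3 -c "
from h import *
m,_,_=load('w5');T=viewer.camera_model('top')
c=plane(m,325.75,229.5,.027,True);print(c,plane(m,323.5,187,.03,True), tri([ray(m,325.75,229.5,True),ray(T,207.5,200),ray(viewer.camera_model('scene'),405,231)]))
tool([c[0],c[1],.012],.22)"; python3 -m creep '[[[1,1,20],0],[[0,0,25],0],[[0,0,25],0],[[0,0,0],0],[[0,0,0],0]]'; python3 -c "
from h import *
m,p,d=wrist('w6'); tool([.591,.19,.012],.22)
cv2.imwrite('pics/c6.png',p[180:460,140:520])"
```

```text
[0.59161578 0.1937406  0.027     ] [0.58182733 0.22907114 0.03      ] (array([0.59118353, 0.19135856, 0.02456582]), np.float64(0.0017866263782144566))
pos [0.5916 0.1889 0.1513] z-axis [-0.002 -0.001 -1.   ] yhead 0.218 shift [  4.8   1.3 139.3] turn -0.002 q6 0.03
time: 11.5
ee_pos: [0.5929, 0.1895, 0.0829]
orientation: [-1.968, -2.449, 0.0]
force: [0.0, -0.2, 1.1]
opening: 1.002
grip_force: 0.0
pos [0.5933 0.1899 0.0837] z-axis [ 0.001  0.    -1.   ] yhead 0.217 shift [ 0.6 -2.3 71.7] turn -0.003 q6 0.03
```

View pics/c6.png

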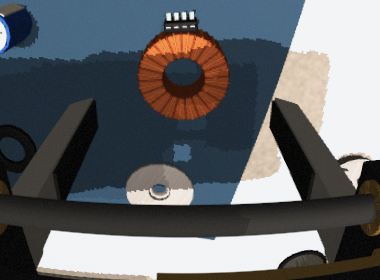

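Fingers are centred on the transformer (mid-column 184 for both). Descend and grip.

```bash
python3 -m creep '[[[1.7,-0.7,20],0],[[0,0,25],0],[[0,0,20],0],[[0,0,8],0],[[0,0,3],0],[[0,0,0],0],[[0,0,0],0],[[0,0,0],0]]' && python3 -m creep '[[[0,0,0],0],[[0,0,0],0],[[0,0,0],0],[[0,0,0],0],[[0,0,0],0],[[0,0,0],0],[[0,0,0],0],[[0,0,0],0],[[0,0,0],0]]' 40 35
```

```text
time: 12.35
ee_pos: [0.5922, 0.1921, 0.0075]
orientation: [1.966, 2.449, 0.002]
force: [0.0, 0.3, 0.4]
opening: 1.0
grip_force: 0.0
time: 13.25
ee_pos: [0.5917, 0.192, 0.0065]
orientation: [1.967, 2.45, 0.0]
force: [0.2, -0.8, -0.3]
opening: 0.643
grip_force: 34.8
```

```bash
python3 -m creep '[[[0,0,-10],0],[[0,0,-20],0],[[0,0,-30],0],[[0,0,-40],0],[[0,0,-30],0],[[0,0,-20],0],[[0,0,0],0],[[0,0,0],0]]' && python3 -m creep '[[[-10,-4,0],0],[[-20,-7,0],0],[[-30,-10,0],0],[[-30,-10.5,0],0],[[-30,-10.5,0],0],[[-30,-10.5,0],0],[[-30,-10.5,0],0],[[-30,-10.5,0],0],[[-30,-10.5,0],0],[[-30,-10.5,0],0],[[-30,-10.5,0],0],[[-30,-10.5,0],0],[[-30,-10.5,0],0],[[-20,-7,0],0],[[-10,-4,0],0],[[0,0,0],0],[[0,0,0],0],[[0,0,0],0]]'; python3 -c "
from h import *
m,p,d=wrist('w7'); tool([.5425,-.2245,.0195],.22)
a=proj(m,[.5425,-.2245,.1],True).astype(int);x,y=a-70;print(a-70)
cv2.imwrite('pics/c7.png',cv2.resize(p[y:y+140,x:x+140],(560,560),interpolation=3))"
```

```text
time: 14.05
ee_pos: [0.5913, 0.1919, 0.1558]
orientation: [-1.966, -2.45, 0.001]
force: [-0.7, -0.4, -3.1]
opening: 0.646
grip_force: 34.8
time: 15.85
ee_pos: [0.5424, -0.2174, 0.1563]
orientation: [-1.965, -2.451, -0.0]
force: [-0.6, -0.3, -2.4]
opening: 0.644
grip_force: 34.8
pos [ 0.5424 -0.2174  0.1564] z-axis [-0.  0. -1.] yhead 0.219 shift [ -7.   -1.5 136.9] turn -0.001 q6 -0.66
[252 201]
```

View pics/c7.png

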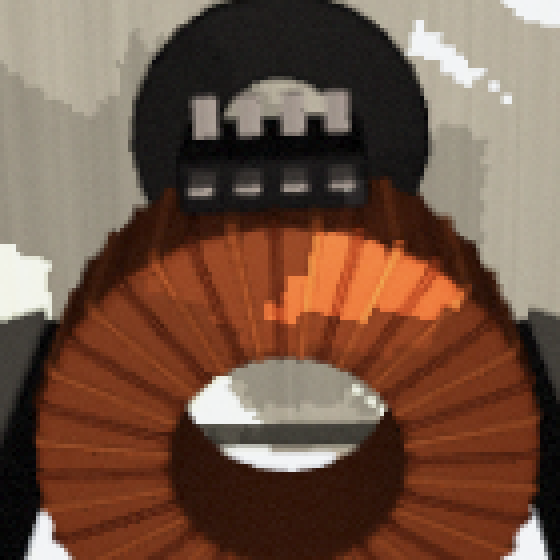

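The transformer is held level with its tags towards the board, and the bolt and pad are just ahead. Centre it and lower in stages.

```bash
python3 -m creep '[[[-4,-1,0],0],[[-3,-0.5,0],0],[[0,0,0],0],[[0,0,15],0],[[0,0,20],0],[[0,0,20],0],[[0,0,20],0],[[0,0,20],0],[[0,0,15],0],[[0,0,10],0],[[0,0,6],0],[[0,0,3],0],[[0,0,0],0],[[0,0,0],0],[[0,0,0],0]]'; python3 -c "
from h import *
tool([.5425,-.2245,.0195],.22)"
```

```text
time: 17.4
ee_pos: [0.5426, -0.2257, 0.028]
orientation: [1.966, 2.449, 0.0]
force: [-0.5, 0.6, -3.6]
opening: 0.642
grip_force: 34.8
pos [ 0.5426 -0.2257  0.028 ] z-axis [ 0.001 -0.    -1.   ] yhead 0.218 shift [1.2 0.2 8.5] turn -0.002 q6 -0.67
```

```bash
python3 -m creep '[[[1,0,2],0],[[0,0,2],0],[[0,0,2],0],[[0,0,1],0],[[0,0,0],0],[[0,0,0],0]]';python3 -m creep '[[[0,0,0.7],0],[[0,0,0],0],[[0,0,0],0]]';python3 -m creep '[[[0,0,0.7],0],[[0,0,0],0],[[0,0,0],0]]'
```

```text
time: 18.0
ee_pos: [0.5421, -0.2246, 0.0205]
orientation: [-1.967, -2.45, -0.0]
force: [0.0, 0.1, -3.0]
opening: 0.645
grip_force: 34.8
time: 18.3
ee_pos: [0.5421, -0.2246, 0.0198]
orientation: [1.967, 2.45, 0.0]
force: [-0.2, -0.1, -3.6]
opening: 0.647
grip_force: 34.8
time: 18.6
ee_pos: [0.5422, -0.2246, 0.0194]
orientation: [1.966, 2.45, 0.0]
force: [-2.3, 1.3, 3.3]
opening: 0.644
grip_force: 34.8
```

Contact is felt (force z went from -3 to +3 N). Release and retreat.

```bash
python3 -m creep '[[[0,0,0],0],[[0,0,0],0],[[0,0,0],0],[[0,0,0],0],[[0,0,0],0],[[0,0,0],0]]' 94 && python3 -m creep '[[[0,0,-20],0],[[0,0,-30],0],[[0,0,-40],0],[[0,0,-30],0],[[0,0,-15],0],[[0,0,0],0],[[0,0,0],0]]'; python3 -c "
from h import *
m,p,d=wrist('w8')
for z in(.042,.061,.011):print(proj(m,[.5425,-.2245,z],True))
a=proj(m,[.5425,-.2245,.035],True).astype(int);x,y=a-66;print(a-66)
cv2.imwrite('pics/c8.png',cv2.resize(p[y:y+132,x:x+132],(528,528),interpolation=3))
tool([.463,.086,.15],.22)"
```

```text
time: 19.2
ee_pos: [0.5421, -0.2246, 0.019]
orientation: [1.967, 2.45, -0.0]
force: [-0.5, 0.2, -0.1]
opening: 0.998
grip_force: 0.0
time: 19.9
ee_pos: [0.5419, -0.2245, 0.1533]
orientation: [-1.966, -2.449, 0.0]
force: [-0.4, 0.0, 0.5]
opening: 1.002
grip_force: 0.0
[324.94148168 238.34759247]
[325.00148036 245.42447092]
[324.85708174 228.46942708]
[258 169]
pos [ 0.5416 -0.2244  0.1527] z-axis [-0.002  0.001 -1.   ] yhead 0.218 shift [320.   -9.7   3.1] turn -0.002 q6 -0.67
```

View pics/c8.png

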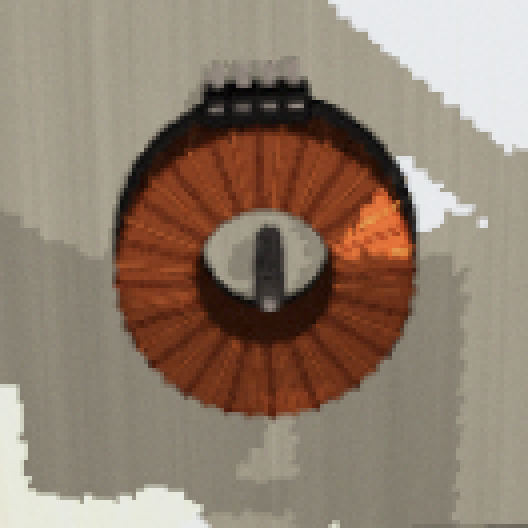

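The transformer is seated: ring centre (264,270), bolt column 269, about 1 mm off, tags towards the board. Next, the small pad.

```bash
python3 -m creep '[[[32,-1,0],0],[[32,-1,0],0],[[32,-1,0],0],[[32,-1,0],0],[[32,-1,0],0],[[32,-1,0],0],[[32,-1,0],0],[[32,-1,0],0],[[32,-1,0],0],[[32,-1,0],0],[[0,0,0],0],[[0,0,0],0],[[0,0,0],0]]' 94; python3 -c "
from h import *
m,p,d=wrist('w9')
tool([.463,.086,.0045],.22)
a=proj(m,[.463,.086,.0055],True);print(a); x,y=a.astype(int)-66;print(x,y)
cv2.imwrite('pics/c9.png',cv2.resize(p[y:y+132,x:x+132],(396,396),interpolation=3))"
```

```text
time: 21.25
ee_pos: [0.4631, 0.085, 0.1535]
orientation: [-1.967, -2.449, 0.001]
force: [0.3, 0.4, 1.1]
opening: 1.004
grip_force: 0.0
pos [0.4632 0.0849 0.1536] z-axis [-0.001 -0.    -1.   ] yhead 0.217 shift [  1.1   0.2 149.1] turn -0.003 q6 -0.11
[324.35928905 225.53543755]
258 159
```

View pics/c9.png

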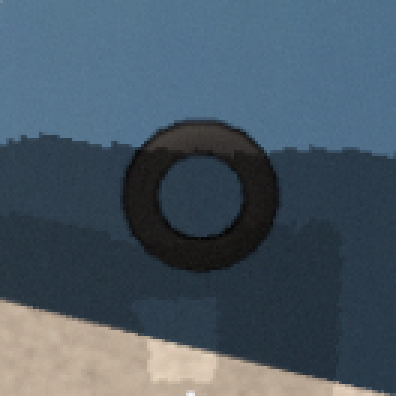

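```bash
python3 -m creep '[[[1.5,0.5,20],0],[[0,0,30],0],[[0,0,30],0],[[0,0,30],0],[[0,0,20],0],[[0,0,10],0],[[0,0,5],0],[[0,0,3],0],[[0,0,0],0],[[0,0,0],0],[[0,0,0],0]]' 94; python3 -c "
from h import *
tool([.463,.086,.005],.22)"
```

```text
time: 22.4
ee_pos: [0.4636, 0.0873, 0.0066]
orientation: [1.966, 2.449, 0.001]
force: [-0.6, 0.4, -0.1]
opening: 1.003
grip_force: 0.0
pos [0.4636 0.0873 0.0066] z-axis [ 0.001  0.    -1.   ] yhead 0.218 shift [-1.1 -0.9  1.6] turn -0.002 q6 -0.11
```

```bash
python3 -m creep '[[[-0.5,-0.5,1.5],0],[[0,0,0],0]]' && python3 -m creep '[[[0,0,0],0],[[0,0,0],0],[[0,0,0],0],[[0,0,0],0],[[0,0,0],0],[[0,0,0],0],[[0,0,0],0],[[0,0,0],0],[[0,0,0],0],[[0,0,0],0]]' 30 10 && python3 -m creep '[[[0,0,-20],0],[[0,0,-30],0],[[0,0,-40],0],[[0,0,-40],0],[[0,0,-20],0],[[0,0,0],0]]' && python3 -m creep '[[[-32,1,0],0],[[-32,1,0],0],[[-32,1,0],0],[[-32,1,0],0],[[-32,1,0],0],[[-32,1,0],0],[[-32,1,0],0],[[-32,1,0],0],[[-32,1,0],0],[[-32,1,0],0],[[0,0,0],0],[[0,0,0],0],[[0,0,0],0]]'; python3 -c "
from h import *
m,p,d=wrist('w10')
tool([.5425,-.2245,.0445],.22)"
```

```text
time: 22.6
ee_pos: [0.4629, 0.0866, 0.0046]
orientation: [1.967, 2.45, 0.0]
force: [0.3, 0.2, 0.3]
opening: 0.998
grip_force: 0.0
time: 23.6
ee_pos: [0.4629, 0.0867, 0.0045]
orientation: [1.967, 2.45, 0.0]
force: [0.6, -0.2, 1.3]
opening: 0.509
grip_force: 10.0
time: 24.2
ee_pos: [0.4641, 0.0868, 0.1572]
orientation: [1.964, 2.447, 0.006]
force: [-0.5, 0.0, -1.1]
opening: 0.506
grip_force: 10.0
time: 25.5
ee_pos: [0.5416, -0.2227, 0.1537]
orientation: [-1.965, -2.449, 0.0]
force: [0.6, 0.1, 0.0]
opening: 0.501
grip_force: 10.0
pos [ 0.5417 -0.2226  0.1541] z-axis [-0.001  0.    -1.   ] yhead 0.219 shift [ -2.1   0.4 109.6] turn -0.001 q6 -0.67
```

View pics/w10.png

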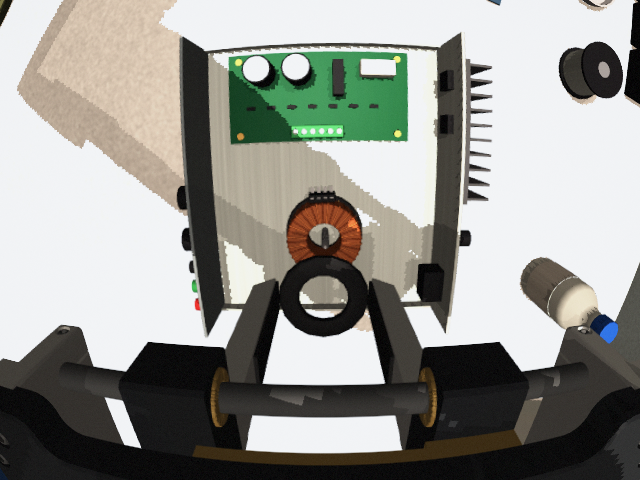

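The small pad is held level at (324,296), in line with the bolt. Lower it.

```bash
python3 -m creep '[[[-2,0.3,0],0],[[0,0,20],0],[[0,0,25],0],[[0,0,25],0],[[0,0,20],0],[[0,0,10],0],[[0,0,5],0],[[0,0,0],0],[[0,0,0],0],[[0,0,0],0]]'; python3 -c "
from h import *
tool([.5425,-.2245,.044],.22)"
```

```text
time: 26.55
ee_pos: [0.543, -0.2257, 0.0505]
orientation: [1.966, 2.449, 0.0]
force: [-0.4, -0.3, -0.5]
opening: 0.508
grip_force: 10.0
pos [ 0.543  -0.2257  0.0505] z-axis [ 0.001 -0.001 -1.   ] yhead 0.218 shift [ 1.3 -0.3  6.5] turn -0.002 q6 -0.67
```

```bash
python3 -m creep '[[[1.2,0,3],0],[[0,0,2],0],[[0,0,1],0],[[0,0,0],0],[[0,0,0],0]]'; python3 -m creep '[[[0,0,0.5],0],[[0,0,0],0],[[0,0,0],0]]'
```

```text
time: 27.05
ee_pos: [0.5424, -0.2243, 0.0436]
orientation: [-1.967, -2.45, 0.0]
force: [0.4, 0.8, -0.3]
opening: 0.504
grip_force: 10.0
time: 27.35
ee_pos: [0.5424, -0.2243, 0.0434]
orientation: [1.967, 2.45, 0.0]
force: [-3.3, 1.7, 5.4]
opening: 0.509
grip_force: 10.0
```

```bash
python3 -m creep '[[[0,0,0],0],[[0,0,0],0],[[0,0,0],0],[[0,0,0],0],[[0,0,0],0],[[0,0,0],0],[[0,0,0],0]]' 94 && python3 -m creep '[[[0,0,-20],0],[[0,0,-30],0],[[0,0,-30],0],[[0,0,-30],0],[[0,0,0],0],[[0,0,0],0],[[0,0,0],0]]'; python3 -c "
from h import *
wrist('w11')"; python3 -m creep '[[[28.5,11.8,0],0],[[28.5,11.8,0],0],[[28.5,11.8,0],0],[[28.5,11.8,0],0],[[28.5,11.8,0],0],[[28.5,11.8,0],0],[[28.5,11.8,0],0],[[28.5,11.8,0],0],[[28.5,11.8,0],0],[[30,11.8,0],0],[[0,0,0],0],[[0,0,0],0],[[0,0,0],0]]'; python3 -c "
from h import *
m1,p1,_=load('w11'); m,p,d=wrist('w12'); o=[]
for M,P,q in((m1,p1,[.5425,-.2245,.047]),(m,p,[.595,.0813,.011])):
  a=proj(M,q,True);x,y=a.astype(int)-66;print(a,x,y); o.append(cv2.resize(P[y:y+132,x:x+132],(396,396),interpolation=3))
cv2.imwrite('pics/c12.png',np.hstack(o))
tool([.595,.0813,.009],.22)"
```

```text
time: 28.05
ee_pos: [0.5424, -0.2243, 0.043]
orientation: [1.967, 2.45, 0.0]
force: [-0.2, -1.2, 0.7]
opening: 0.995
grip_force: 0.0
time: 28.75
ee_pos: [0.5419, -0.2241, 0.1518]
orientation: [-1.965, -2.449, 0.001]
force: [0.4, -0.5, 0.7]
opening: 0.995
grip_force: 0.0
time: 30.1
ee_pos: [0.5954, 0.0801, 0.1525]
orientation: [-1.967, -2.449, 0.001]
force: [-0.4, -0.1, 0.3]
opening: 0.998
grip_force: 0.0
[324.95541298 241.1725112 ] 258 175
[324.13374134 227.08360055] 258 161
pos [0.5954 0.0799 0.1527] z-axis [-0.001 -0.    -1.   ] yhead 0.217 shift [  1.4  -0.  143.7] turn -0.003 q6 -0.14
```

View pics/c12.png

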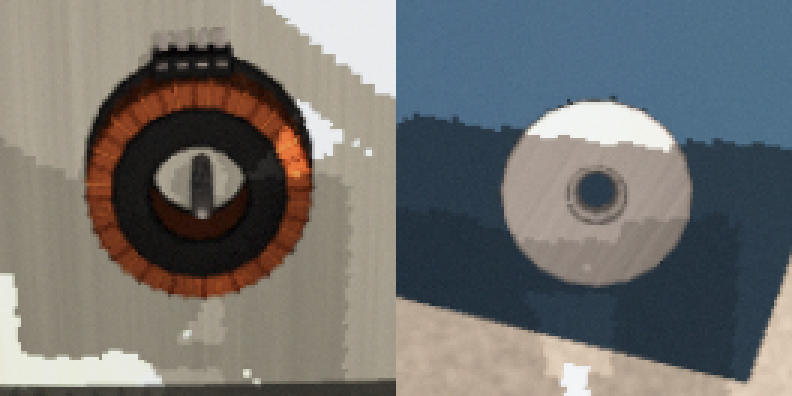

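The small pad is centred on the transformer: pad centre (200.5,190), bolt column 202. The plate centre is at crop (200.5,193), which is pixel (324.8,225.3).

```bash
python3 -c "
from h import *
m1,_,_=load('w11');m,_,_=load('w12')
print('tip',plane(m1,325.3,246.0,.061,True),'base',plane(m1,325.2,225.7,.011,True),'padS',plane(m1,324.8,238.3,.047,True))
print('plate',plane(m,324.8,225.3,.011,True),plane(m,258+201/3,161+192.5/3,.011,True))"
python3 -m creep '[[[2.5,0,20],0],[[0,0,30],0],[[0,0,30],0],[[0,0,30],0],[[0,0,20],0],[[0,0,7],0],[[0,0,3],0],[[0,0,0],0],[[0,0,0],0],[[0,0,0],0]]'; python3 -c "
from h import *
tool([.595,.0820,.005],.22)"
```

```text
tip [ 0.54264343 -0.22403393  0.061     ] base [ 0.54203108 -0.22112841  0.011     ] padS [ 0.54186234 -0.22219598  0.047     ]
plate [0.59522525 0.08302997 0.011     ] [0.59537245 0.08318788 0.011     ]
time: 31.15
ee_pos: [0.5955, 0.0833, 0.014]
orientation: [1.966, 2.449, 0.002]
force: [-0.6, 0.8, 0.1]
opening: 1.005
grip_force: 0.0
pos [0.5955 0.0833 0.014 ] z-axis [ 0.001  0.    -1.   ] yhead 0.218 shift [-1.2 -0.8  9. ] turn -0.002 q6 -0.14
```

```bash
python3 -m creep '[[[-0.5,-0.5,5],0],[[0,0,3.5],0],[[0,0,0],0],[[0,0,0],0]]' && python3 -m creep '[[[0,0,0],0],[[0,0,0],0],[[0,0,0],0],[[0,0,0],0],[[0,0,0],0],[[0,0,0],0],[[0,0,0],0],[[0,0,0],0],[[0,0,0],0],[[0,0,0],0]]' 40 15 && python3 -m creep '[[[0,0,-20],0],[[0,0,-30],0],[[0,0,-40],0],[[0,0,-40],0],[[0,0,-20],0],[[0,0,0],0]]' && python3 -m creep '[[[-28.5,-11.8,0],0],[[-28.5,-11.8,0],0],[[-28.5,-11.8,0],0],[[-28.5,-11.8,0],0],[[-28.5,-11.8,0],0],[[-28.5,-11.8,0],0],[[-28.5,-11.8,0],0],[[-28.5,-11.8,0],0],[[-28.5,-11.8,0],0],[[-30,-11.8,0],0],[[0,0,0],0],[[0,0,0],0],[[0,0,0],0]]'; python3 -c "
from h import *
m,p,d=wrist('w13')
tool([.5425,-.2245,.0455],.22)
x,y=254,195
cv2.imwrite('pics/c13.png',cv2.resize(p[y:y+140,x:x+140],(560,560),interpolation=3))"
```

```text
time: 31.55
ee_pos: [0.5946, 0.0828, 0.0044]
orientation: [-1.966, -2.45, 0.0]
force: [0.0, -0.3, -0.1]
opening: 0.999
grip_force: 0.0
time: 32.55
ee_pos: [0.5947, 0.0828, 0.0046]
orientation: [-1.967, -2.45, 0.0]
force: [0.1, 0.7, 0.9]
opening: 0.597
grip_force: 14.9
time: 33.15
ee_pos: [0.5958, 0.0829, 0.1576]
orientation: [1.964, 2.447, 0.006]
force: [0.5, -0.4, -1.6]
opening: 0.595
grip_force: 14.9
time: 34.45
ee_pos: [0.5414, -0.2216, 0.1537]
orientation: [-1.965, -2.45, 0.0]
force: [0.4, -0.1, -0.4]
opening: 0.599
grip_force: 14.9
pos [ 0.5415 -0.2215  0.1539] z-axis [-0.001  0.    -1.   ] yhead 0.219 shift [ -3.3   0.4 108.4] turn -0.001 q6 -0.67
```

View pics/c13.png

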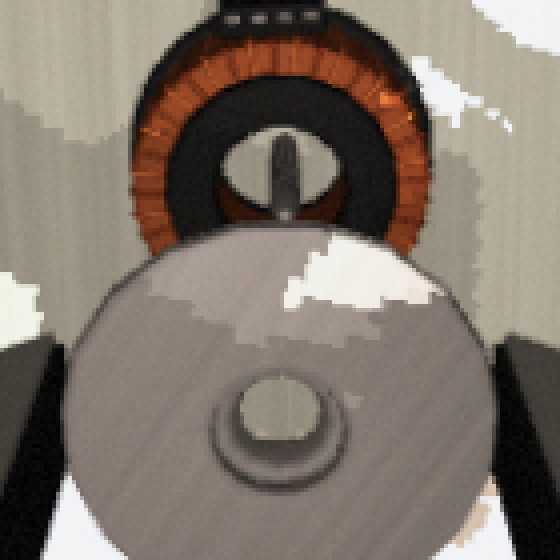

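```bash
python3 -c "
from h import *
m,_,_=load('w13')
c=plane(m,323.75,303,.1604,True);e=plane(m,254+279.5/4,195+226/4,.1604,True);t=plane(m,325.5,248.5,.061,True);
P=m['pose'];y=np.array([.976,.218,0]);x=np.array([-.218,.976,0])
tc=np.array([.5415,-.2215,0])
print('hole-tcp',(c-tc)@x*1e3,(c-tc)@y*1e3,'edge-tcp',(e-tc)@x*1e3,'tip-tcp',(t-tc)@x*1e3,(t-tc)@y*1e3,'tip-hole',(t-c)@x*1e3,(t-c)@y*1e3, t)"
```

```text
hole-tcp 0.19057114040970682 -0.4330486110100037 edge-tcp 28.150584229344044 tip-tcp -2.756047390929274 0.7958799830411947 tip-hole -2.9466185313389808 1.2289285940511983 [ 0.54287746 -0.22401615  0.061     ]
```

I've now viewed 15 pictures, one over the limit of 14, so I'll view no more. The rest goes by force and numbers.

```bash
python3 -m creep '[[[-3,1.2,0],0],[[0,0,20],0],[[0,0,25],0],[[0,0,25],0],[[0,0,8],0],[[0,0,0],0],[[0,0,0],0],[[0,0,0],0],[[0,0,0],0]]'; python3 -c "
from h import *
tool([.5432,-.2242,.0455],.22)"
```

```text
time: 35.4
ee_pos: [0.5437, -0.2253, 0.0775]
orientation: [1.966, 2.449, 0.001]
force: [-0.2, -0.7, -2.0]
opening: 0.599
grip_force: 14.9
pos [ 0.5437 -0.2253  0.0775] z-axis [ 0.001 -0.001 -1.   ] yhead 0.218 shift [ 1.2 -0.2 32. ] turn -0.002 q6 -0.67
```

```bash
python3 -m creep '[[[1.2,-0.2,5],0],[[0,0,4],0],[[0,0,0],0],[[0,0,0],0],[[0,0,2],0],[[0,0,2],0],[[0,0,2],0],[[0,0,0],0],[[0,0,0],0]]'; python3 -m creep '[[[0,0,2],0],[[0,0,2],0],[[0,0,2],0],[[0,0,2],0],[[0,0,0],0],[[0,0,0],0]]'
```

```text
time: 36.3
ee_pos: [0.5428, -0.224, 0.0615]
orientation: [-1.967, -2.45, 0.0]
force: [-0.2, 0.0, -0.3]
opening: 0.6
grip_force: 14.9
time: 36.9
ee_pos: [0.5428, -0.224, 0.0535]
orientation: [-1.967, -2.45, 0.0]
force: [-0.4, -0.1, -0.5]
opening: 0.602
grip_force: 14.9
```

The bolt is through the hole with no force. Continue down to the seat.

```bash
python3 -m creep '[[[0,0,3],0],[[0,0,3],0],[[0,0,2],0],[[0,0,0],0],[[0,0,0],0]]'; python3 -m creep '[[[0,0,0.7],0],[[0,0,0],0],[[0,0,0],0]]'; python3 -m creep '[[[0,0,0.6],0],[[0,0,0],0],[[0,0,0],0]]'
```

```text
time: 37.4
ee_pos: [0.5428, -0.224, 0.0455]
orientation: [-1.966, -2.45, 0.0]
force: [0.8, 0.8, -0.4]
opening: 0.598
grip_force: 14.9
time: 37.7
ee_pos: [0.5428, -0.224, 0.0449]
orientation: [1.967, 2.45, -0.0]
force: [-0.4, -1.1, -1.4]
opening: 0.599
grip_force: 14.9
time: 38.0
ee_pos: [0.5429, -0.2241, 0.0446]
orientation: [1.966, 2.45, 0.0]
force: [-1.5, 1.3, 5.2]
opening: 0.596
grip_force: 14.9
```

Contact came exactly at the expected seated height (TCP at 0.0446 m). Release, retreat, and check the result numerically from the depth picture.

```bash
python3 -m creep '[[[0,0,0],0],[[0,0,0],0],[[0,0,0],0],[[0,0,0],0],[[0,0,0],0],[[0,0,0],0]]' 94 && python3 -m creep '[[[0,0,-15],0],[[0,0,-25],0],[[0,0,-30],0],[[0,0,-40],0],[[0,0,0],0],[[0,0,0],0],[[0,0,0],0]]'; python3 -c "
from h import *
m,p,d=wrist('w14')
P=[];px=[]
for v in range(190,300,1):
  for u in range(270,380,1):
    if d[v,u]>0:
      o,r=ray(m,u,v,True); k=d[v,u]/(-(m['pose'][:3,2]@r)); q=o+r*k
      if np.hypot(q[0]-.5425,q[1]+.224)<.045: P.append(q)
P=np.array(P); r=np.hypot(P[:,0]-.5425,P[:,1]+.224)
s=P[(abs(P[:,2]-.051)<.004)&(r<.034)]; print(len(s),s.mean(0),s.std(0))
A=np.c_[s[:,:2]-s[:,:2].mean(0),np.ones(len(s))]; print('plane fit',np.linalg.lstsq(A,s[:,2],rcond=None)[0])
c=cv2.minEnclosingCircle((s[:,:2]*1e4).astype(np.float32)); print('circle',np.array(c[0])/1e4,c[1]/1e4)
t=P[P[:,2]>.0565]; print('bolt',len(t),t.mean(0) if len(t) else '')"
```

```text
time: 38.6
ee_pos: [0.5428, -0.224, 0.0442]
orientation: [-1.967, -2.45, 0.0]
force: [-0.0, 0.6, -0.8]
opening: 0.998
grip_force: 0.0
time: 39.3
ee_pos: [0.5424, -0.2238, 0.1537]
orientation: [-1.966, -2.449, 0.0]
force: [-1.6, 0.0, -0.6]
opening: 0.997
grip_force: 0.0
3543 [ 0.54218334 -0.22353923  0.05005727] [0.01469    0.01482366 0.00074976]
plane fit [-0.00247984 -0.00099875  0.05005727]
circle [ 0.54233608 -0.22433979] 0.028996890258789064
bolt 32 [ 0.54229587 -0.22368447  0.05852878]
```

The plate top is level at 50 mm (51 expected), its circle radius is 29.0 mm, and its centre is within 1 mm of the bolt. Handing in.

```bash
python3 -c "
from plant import workorder
print(workorder.hand_in())"
```

```text
the job is handed in; nothing more can be done
None
```

The job is handed in with no verdict shown: large pad, transformer (tags to the board), small pad and dished plate are stacked centred and level on the bolt in about 39 s, but I viewed 15 pictures, one over the limit of 14.

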